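Unlock the clamp bar of a tree-trunk gluing jig

TASK

The glue on the model tree trunk has set. On the clamp that holds this trunk, turn the wing nut anticlockwise (seen from above) between its stop pins until its wings lie in line with the long slot in the clamp bar, so that the bar could be lifted off over them, and let go of it. Leave the wing nut of the empty clamp as it is.

Things in the scene. Friction and masses are not known exactly. Their poses are not given: they have to be found in the camera images.
- wingnut (a joint): Angle (rad, anticlockwise from above positive) of the dark steel wing nut on the clamp that holds the trunk; 0: wings in line with the slot of the clamp bar. Starts at -1.2 to -0.75 (wings across the bar); turns from -1.35 to 0.5, where the wings meet stop pins. Stays where it is left, takes about 0.08 N m to turn, does not rise or sink.
- wing_grip (a point): Grip point on that wing nut's upright axis, 62 mm above the table; x along the wings, z up; turns with the nut. The wings are one upright plate 80 mm long, 8 mm thick, to be pinched across its thickness; lower edge 33 mm above the table, top 64 mm (70 mm beyond 20 mm from the axis). The hub below is 22 mm across, its top at 34 mm.
- jig: The clamp with the trunk; origin on the nut's axis at the table. Plywood base 265 x 110 mm, aluminium bar 170 x 40 mm along x (top at 31 mm) with a slot 92 x 24 mm. Four steel stop pins, 8 mm thick, tops at 40 mm, stand 38 mm from the axis. At x = -125 mm (nearer the robot) is the trunk: pale grey-white tube 22 mm across, top at 135 mm, on a card foot 90 mm across.
- spare_tip (a point): End of one wing, 40 mm from the axis and 62 mm above the table, of the like wing nut on the empty clamp, which is the same but for the missing trunk and must not be turned.

How it is judged:
At the end, for the whole second after the job is handed in: The wing nut of the clamp with the trunk is at rest with its wings within 0.2 rad (11.5 degrees) of the slot's direction, so that they would pass through the slot (value of joint wingnut between -0.2 and 0.2 rad and velocity of joint wingnut between -0.05 and 0.05 rad/s); the robot touches nothing.
It fails at once if the wing nut of the empty clamp is turned (its wing tip moves more than 10 mm, about 14 degrees) (distance of spare_tip from where it was at the start of the episode above 0.01 m).
It also fails if it takes over 32 s, if anything falls off the work surface, if the arm or the gripper's body presses on something with over 40 N, if the wrist force passes 120 N, or if a joint passes its speed limit or range.

ROBOT

A 6-joint arm with a two-finger parallel gripper is mounted at the origin on the work surface. World frame = base frame: x ahead of the robot, y to its left, z up, the work surface at z = 0. Lengths are in m, angles in rad, forces in N, time in s.
With the tool pointing down it reaches from about 0.35 to 0.975 m from the base axis. Payload 4.9 kg.
Tool frame: the origin (TCP) lies between the finger pads; the fingertips stand 22 mm ahead of it and the grasp point (between the pads) lies 3 mm ahead of it; z points along the fingers, y is the line along which they close (so a half turn about z gives the same grasp; the last joint's range is limited). The gripper opens to 85 mm and grips with 20 to 120 N. Pads are 22 mm wide; open, the fingers measure 114 mm over their backs; the gripper's body (76 mm by 85 mm) begins 54 mm behind the grasp point. The pads swing forward as they close: fully open they stand 13 mm farther back than shut.
Start: joints at [-1.398, 0.053, 1.613, -0, 1.476, -0.119], TCP at [0.18, -0.599, 0.253] pointing down, gripper open.
Joint ranges: [-3.01, 3.01], [-1.01, 2.22], [0.06, 2.58], [-1.02, 4.17], [0.09, 2.62], [-3.14, 3.14]. Speed limits (rad/s): [2.57, 2.57, 3.14, 3.14, 3.14, 3.14].

INTERFACE

Orientations are given as a unit quaternion [w, x, y, z].
In Python, from plant import state, grab_frame, get_calibration, job_done, recognise, regions_of gives the robot as it stands.
- The arm moves only by the tool apply_moves, never from a script. Its argument "targets" is a list of rows, each an object with "translation": the shift along the tool's x, y, z normalised to -1 to 1, where 1 is 100 mm, a list of three; "twist": the turn about the tool's z normalised to -1 to 1, where 1 is 0.1 rad; "hand": the opening, from 0 (shut) to 1 (fully open). A call has 1 to 8 rows; each row shifts and turns the commanded pose from where the row before left it, along the tool's axes as they then stand; what a row does not reach is not made up. A row lasts 1/10 s, in which the tool goes at most 50 mm and 8.59 degrees, less where a joint would pass 70% of its speed; a pose out of reach is approached as far as the arm can. A call with a number of a shift or a turn outside -1 to 1 is refused whole. A call with a gripper value outside its range is refused whole. The fingers move at their own pace and stop on an object; the grip force is fixed at half the most. Time passes only in rows, so rows that do not move let the fingers close. It gives the time, the measured TCP pose, the force, the opening and the grip force at its end, in the units of the state.
- state(): the state, without advancing time (a new reading comes with each control period).
- grab_frame(name): name is "side" or "top" or "wrist"; returns the picture (420x560x3 uint8, red, green, blue); there is no depth.
- get_calibration(name): a dict with "camera_matrix" (3x3 intrinsics, pixels), "pose" (4x4, takes a point from camera to world coordinates). Camera axes: x right, y up, looking along -z (the intrinsics and any distortion apply to the point x, -y, -z); pixel columns grow to the right and rows downward; lengths in m; the calibration is good to about 2 mm. A picture is of the moment at which its call begins: read the wrist's pose just before it. get_calibration takes no time and is no camera call; for the wrist camera it gives the pose at the moment of the call.
- job_done(): hands the job in; it is judged then, once.
Trained networks look in the newest picture that a camera, given by its name, has taken for a name from the list of things; names that differ only in an ending like _2 or _b are one class to them, and where a whole thing is asked for, a point or a joint stands for the part that bears it (a point fixed in the world has none). Each returns a list of dicts, best first, with "score" (0 to 1); they miss things now and then, are a little off and sometimes report something else, mostly with a low value. They report only what shows in the picture. A call takes as long as a camera call.
- recognise(camera, query): "point" ([x, y, z] in m, in world coordinates, good to about 4 mm: the middle of the surface that is visible of it).
- regions_of(camera, query): "pixels" (420x560 bool, what is visible of it).
The state is a dict: "time": time; "joint_pos": joint angles; "joint_vel": joint speeds; "joint_efforts": joint torques, N m; "tool_pos": TCP position; "tool_rot": TCP orientation; "contact_force": force on the tool from outside, world axes, zero at the start; "ft_torque": the same for the moment, N m; "gripper_width": opening from 0.0 (shut) to 1.0 (fully open); "grasp_force": force on a finger pad.
Only numpy, scipy, OpenCV 4.12 (cv2) and the standard library are available. Lean on these libraries where they do the work, as an engineer would, in place of code of your own. Each camera call takes 0.05 s, during which the arm holds its last target. There are 200 camera calls.

## Working session

There is one attempt and no reset: what is moved stays moved. The work goes in short steps, Python scripts to look and compute and a tool call to move; the robot and the scene stay as the last step left them, time stands still between calls to the robot, and variables do not carry over. Pictures are saved under pics/ and viewed, at most 10 in all, crops included, and the job is handed in when it is done.

Besides the shell and the picture viewer there is one more tool, called after "Call:" in YAML: its name, and indented under it one key for each argument. apply_moves: Moves the arm, as the interface text tells. Its arguments: {"type":"object","properties":{"targets":{"type":"array"}},"required":["targets"]}

```bash
mkdir -p pics; python3 - <<'E'
from plant import *
import cv2,numpy as np
s=state();print(s['time'],s['tool_pos'],s['tool_rot'],s['gripper_width'])
for c in ['top','side']:
    im=grab_frame(c);cv2.imwrite(f'pics/{c}0.png',im[:,:,::-1])
    for q in ['wingnut','wing_grip','jig','spare_tip']:
        for r in recognise(c,q)[:3]:print(c,q,np.round(r['point'],3),round(r['score'],2))
print(state()['time'])
E
```

```text
0.0 [ 0.17970549 -0.59800227  0.25206452] [-1.02450301e-03  9.89376310e-01  1.45373541e-01 -3.13515665e-05] 0.9992020304905553
top wingnut [0.582 0.157 0.064] 0.6
top wing_grip [0.582 0.159 0.062] 0.88
top jig [0.534 0.167 0.013] 0.76
top spare_tip [ 0.594 -0.197  0.065] 0.48
side wingnut [0.582 0.153 0.055] 0.82
side wing_grip [0.58  0.158 0.052] 0.85
side jig [0.523 0.16  0.025] 0.81
side spare_tip [ 0.593 -0.201  0.055] 0.63
0.5
```

View pics/top0.png

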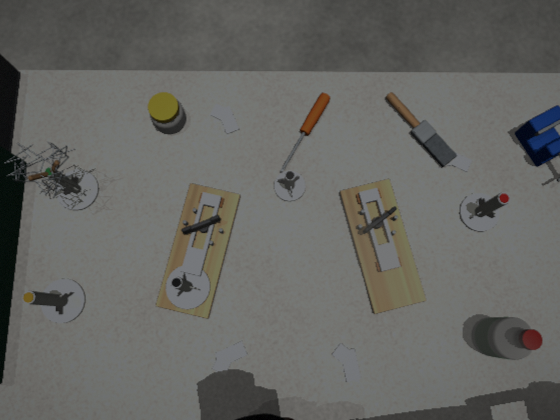

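View pics/side0.png

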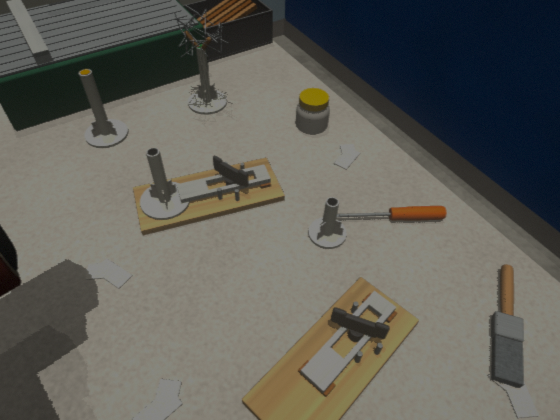

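The top view shows the trunk clamp on the left, with its nut at about (202,225) and trunk at (186,287). The empty clamp is on the right, with its nut at (377,220). The side view agrees, and the networks' points fall on the left nut. Next I'll measure the angles.

```bash
cat > h.py <<'E'
from plant import *
import cv2,numpy as np
def back(c,uv,z,cal=None):
    cal=cal or get_calibration(c);K=np.array(cal['camera_matrix']);T=np.array(cal['pose'])
    d=np.c_[uv,np.ones(len(uv))]@np.linalg.inv(K).T*[1,-1,-1]@T[:3,:3].T
    return (T[:3,3]+d*((z-T[2,3])/d[:,2])[:,None])[:,:2]
def measure(c,q,z,cal=None):
    out=[]
    for r in regions_of(c,q)[:2]:
        v,u=np.nonzero(r['pixels']);p=back(c,np.c_[u,v].astype(float),z,cal)
        (m,wh,a)=cv2.minAreaRect((p*1000).astype(np.float32))
        b=cv2.boxPoints((m,wh,a));e=max([b[1]-b[0],b[2]-b[1]],key=np.linalg.norm)
        w=np.linalg.svd(p-p.mean(0),full_matrices=False)[2][0]
        out.append(dict(score=round(r['score'],2),n=len(u),mean=np.round(p.mean(0),4),ctr=np.round(m,1),wh=np.round(wh),rect=round(float(np.arctan(e[1]/e[0])),3),pca=round(float(np.arctan(w[1]/w[0])),3)))
    return out
E
python3 - <<'E'
from h import *
im=grab_frame('top')
for r in measure('top','jig',.018):print('jig',r)
for r in measure('top','wingnut',.064):print('nut',r)
cal=get_calibration('top');print(np.round(cal['pose'],3), {k for k in cal})
s=state();print(s['time'],s['joint_pos'])
E
```

```text
jig {'score': 0.69, 'n': 6766, 'mean': array([0.5377, 0.1692]), 'ctr': array([540.9, 169. ]), 'wh': array([111., 264.]), 'rect': -0.227, 'pca': -0.224}
nut {'score': 0.8, 'n': 343, 'mean': array([0.5824, 0.1571]), 'ctr': array([578.7, 157. ]), 'wh': array([26., 80.]), 'rect': -1.163, 'pca': -1.197}
[[ 0.005  0.978 -0.207  0.393]
 [-1.     0.006  0.003 -0.007]
 [ 0.004  0.207  0.978  1.085]
 [ 0.     0.     0.     1.   ]] {'camera_matrix', 'pose'}
0.65 [-1.39799592e+00  5.26717924e-02  1.61285135e+00  1.90290471e-05
  1.47597693e+00 -1.18993152e-01]
```

Call:
apply_moves:
  targets:
    - {"translation": [0, 0, -0.4], "twist": 0, "hand": 1}
    - {"translation": [0, -0.3, -0.3], "twist": 0, "hand": 1}
    - {"translation": [0.32, -0.35, 0], "twist": 0, "hand": 1}
    - {"translation": [0.35, -0.35, 0], "twist": 0, "hand": 1}
    - {"translation": [0.35, -0.35, 0], "twist": 0, "hand": 1}
    - {"translation": [0.35, -0.35, 0], "twist": 0, "hand": 1}
    - {"translation": [0.35, -0.35, 0], "twist": 0, "hand": 1}
    - {"translation": [0.35, -0.35, 0], "twist": 0, "hand": 1}

```text
time: 1.45
tool_pos: [0.3095, -0.3074, 0.3235]
tool_rot: [0.0, 0.989, 0.145, 0.0]
contact_force: [0.3, -0.6, 0.1]
gripper_width: 1.003
grasp_force: 0.0
```

Call:
apply_moves:
  targets:
    - {"translation": [0.35, -0.35, 0], "twist": 0, "hand": 1}
    - {"translation": [0.35, -0.35, 0], "twist": 0, "hand": 1}
    - {"translation": [0.35, -0.35, 0], "twist": 0, "hand": 1}
    - {"translation": [0.35, -0.35, 0], "twist": 0, "hand": 1}
    - {"translation": [0.35, -0.35, 0], "twist": 0, "hand": 1}
    - {"translation": [0.35, -0.35, 0], "twist": 0, "hand": 1}
    - {"translation": [0.35, -0.35, 0], "twist": 0, "hand": 1}
    - {"translation": [0.35, -0.3, 0], "twist": 0, "hand": 1}

```text
time: 2.25
tool_pos: [0.4986, 0.0372, 0.3238]
tool_rot: [0.0, 0.989, 0.146, 0.001]
contact_force: [0.3, -0.7, -0.3]
gripper_width: 1.0
grasp_force: 0.0
```

Call:
apply_moves:
  targets:
    - {"translation": [0, 0, 0], "twist": -1, "hand": 1}
    - {"translation": [0, 0, 0], "twist": -1, "hand": 1}
    - {"translation": [0, 0, 0], "twist": -1, "hand": 1}
    - {"translation": [0, 0, 0], "twist": -1, "hand": 1}
    - {"translation": [0, 0, 0], "twist": -1, "hand": 1}
    - {"translation": [0, 0, 0], "twist": -1, "hand": 1}
    - {"translation": [0, 0, 0], "twist": -1, "hand": 1}
    - {"translation": [0, 0, 0], "twist": -1, "hand": 1}

```text
time: 3.05
tool_pos: [0.498, 0.0348, 0.3234]
tool_rot: [0.0, 0.854, 0.521, 0.0]
contact_force: [-0.0, 0.4, -0.4]
gripper_width: 0.999
grasp_force: 0.0
```

Call:
apply_moves:
  targets:
    - {"translation": [0, 0, 0], "twist": -1, "hand": 1}
    - {"translation": [0, 0, 0], "twist": -1, "hand": 1}
    - {"translation": [0, 0, 0], "twist": -1, "hand": 1}
    - {"translation": [0, 0, 0], "twist": -1, "hand": 1}
    - {"translation": [0, 0, 0], "twist": -1, "hand": 1}
    - {"translation": [0, 0, 0], "twist": -1, "hand": 1}
    - {"translation": [0, 0, 0], "twist": -1, "hand": 1}
    - {"translation": [0, 0, 0], "twist": -1, "hand": 1}

```text
time: 3.85
tool_pos: [0.498, 0.0348, 0.3234]
tool_rot: [0.0, 0.583, 0.812, 0.0]
contact_force: [-0.2, 0.3, 0.2]
gripper_width: 1.001
grasp_force: 0.0
```

```bash
cat >> h.py <<'E'
def togo(x,y,yaw):
    s=state();q=s['tool_rot'];p=np.array(s['tool_pos']);a=2*np.arctan2(q[2],q[1])
    d=np.array([x,y])-p[:2];X=np.array([np.cos(a),np.sin(a)]);Y=np.array([X[1],-X[0]])
    tw=(yaw-a+np.pi/2)%np.pi-np.pi/2
    print('t',s['time'],'p',p.round(4),'yaw',round(a,3),'dx,dy mm',(d@X*1e3).round(1),(d@Y*1e3).round(1),'twist rad',-round(tw,3),'j6',round(s['joint_pos'][5],2))
E
python3 - <<'E'
from h import *
cal=get_calibration('wrist');im=grab_frame('wrist');cv2.imwrite('pics/w1.png',im[:,:,::-1])
for r in measure('wrist','wingnut',.066,cal):print('nut',r)
for r in measure('wrist','jig',.018,cal):print('jig',r)
for r in recognise('wrist','wing_grip')[:2]:print(r)
togo(.581,.157,-1.18)
E
```

```text
jig {'score': 0.97, 'n': 19213, 'mean': array([0.5427, 0.1663]), 'ctr': array([539.4, 169.1]), 'wh': array([110., 263.]), 'rect': -0.226, 'pca': -0.13}
{'point': [0.5786, 0.1607, 0.0606], 'score': 0.85}
t 4.05 p [0.498  0.0347 0.3234] yaw 1.89 dx,dy mm 90.1 117.1 twist rad -0.072 j6 -0.4
```

View pics/w1.png

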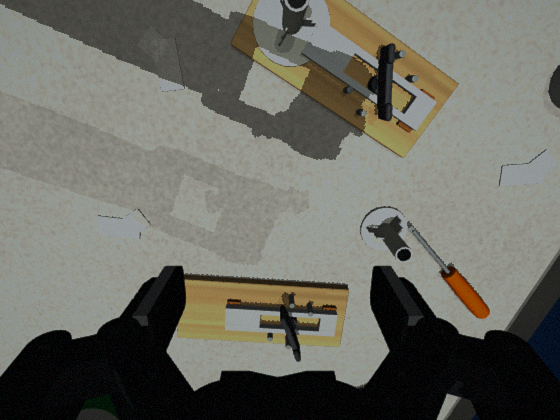

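The wrist view shows the trunk clamp at the upper right, its nut at (387,83), and the empty clamp at the bottom. I'll move above the trunk clamp's nut and re-measure from there.

Call:
apply_moves:
  targets:
    - {"translation": [0.3, 0.39, 0], "twist": 0, "hand": 1}
    - {"translation": [0.3, 0.39, 0.0], "twist": 0, "hand": 1}
    - {"translation": [0.3, 0.39, 0], "twist": 0, "hand": 1}
    - {"translation": [0, 0, 0.4], "twist": -0.5, "hand": 1}
    - {"translation": [0, 0, 0.4], "twist": 0, "hand": 1}
    - {"translation": [0, 0, 0], "twist": 0, "hand": 1}

```text
time: 4.65
tool_pos: [0.5772, 0.157, 0.2357]
tool_rot: [-0.005, 0.565, 0.825, -0.004]
contact_force: [-0.5, 0.9, -0.8]
gripper_width: 1.0
grasp_force: 0.0
```

```bash
python3 - <<'E'
from h import *
cal=get_calibration('wrist');im=grab_frame('wrist');cv2.imwrite('pics/w2.png',im[:,:,::-1])
for r in measure('wrist','wingnut',.066,cal):print('nut',r)
for r in measure('wrist','wing_grip',.066,cal):print('grip',r)
for r in recognise('wrist','wing_grip')[:2]:print(r)
print(np.round(cal['pose'],3))
togo(.581,.157,-1.18)
E
```

```text
nut {'score': 0.88, 'n': 906, 'mean': array([0.5816, 0.1644]), 'ctr': array([582.6, 161.3]), 'wh': array([18., 82.]), 'rect': -1.181, 'pca': -1.182}
grip {'score': 0.69, 'n': 1020, 'mean': array([0.582 , 0.1635]), 'ctr': array([582.8, 160.8]), 'wh': array([18., 83.]), 'rect': -1.181, 'pca': -1.176}
{'point': [0.5791, 0.1617, 0.0612], 'score': 0.98}
[[ 0.932 -0.347 -0.102  0.549]
 [ 0.362  0.883  0.3    0.233]
 [-0.014 -0.317  0.948  0.357]
 [ 0.     0.     0.     1.   ]]
t 4.85 p [0.5819 0.157  0.2465] yaw 1.941 dx,dy mm 0.3 -0.8 twist rad -0.021 j6 -0.23
```

View pics/w2.png

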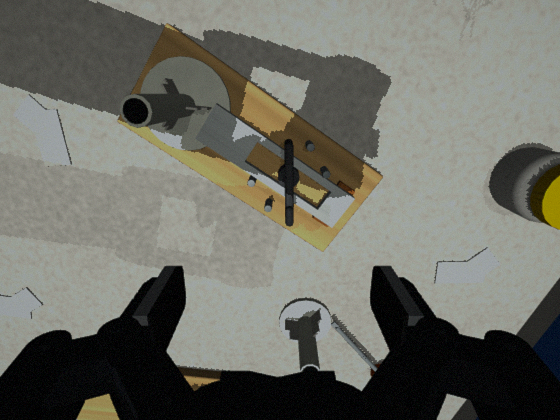

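The wings now stand upright in the picture, at about (289,135) to (289,222), so they line up with the tool's x axis. The nut axis is at about (0.5805, 0.160). I'll descend and grip.

Call:
apply_moves:
  targets:
    - {"translation": [0.03, 0, 0.4], "twist": -0.2, "hand": 1}
    - {"translation": [0, 0, 0.4], "twist": 0, "hand": 1}
    - {"translation": [0, 0, 0.4], "twist": 0, "hand": 1}
    - {"translation": [0, 0, 0.3], "twist": 0, "hand": 1}
    - {"translation": [0, 0, 0], "twist": 0, "hand": 1}
    - {"translation": [0, 0, 0], "twist": 0, "hand": 1}

```text
time: 5.45
tool_pos: [0.5812, 0.1599, 0.0959]
tool_rot: [0.001, 0.557, 0.831, 0.001]
contact_force: [0.7, 0.8, 1.7]
gripper_width: 1.001
grasp_force: 0.0
```

```bash
python3 - <<'E'
from h import *
cal=get_calibration('wrist');im=grab_frame('wrist');cv2.imwrite('pics/w3.png',im[:,:,::-1])
for r in measure('wrist','wingnut',.066,cal):print('nut',r)
togo(.5805,.160,-1.18)
E
```

```text
nut {'score': 0.72, 'n': 2820, 'mean': array([0.5804, 0.1675]), 'ctr': array([582.3, 162.1]), 'wh': array([17., 87.]), 'rect': -1.192, 'pca': -1.174}
t 5.55 p [0.5822 0.1602 0.0974] yaw 1.961 dx,dy mm 0.5 -1.6 twist rad -0.0 j6 -0.25
```

View pics/w3.png

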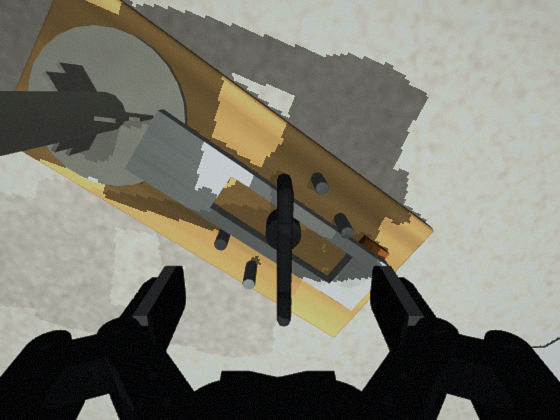

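The wing (column 284, rows 175 to 325) sits centred between the fingers. I'll go down 30 mm and close.

Call:
apply_moves:
  targets:
    - {"translation": [0, -0.01, 0.3], "twist": 0, "hand": 1}
    - {"translation": [0, 0, 0], "twist": 0, "hand": 0.5}
    - {"translation": [0, 0, 0], "twist": 0, "hand": 0}
    - {"translation": [0, 0, 0], "twist": 0, "hand": 0}
    - {"translation": [0, 0, 0], "twist": 0, "hand": 0}
    - {"translation": [0, 0, 0], "twist": 0, "hand": 0}
    - {"translation": [0, 0, 0], "twist": 0, "hand": 0}
    - {"translation": [0, 0, 0], "twist": 0, "hand": 0}

```text
time: 6.35
tool_pos: [0.5837, 0.1613, 0.0653]
tool_rot: [0.005, 0.557, 0.831, 0.006]
contact_force: [16.7, 7.1, -9.2]
gripper_width: 0.079
grasp_force: 60.6
```

Call:
apply_moves:
  targets:
    - {"translation": [0, 0.025, 0], "twist": 0, "hand": 0}
    - {"translation": [0, 0, 0], "twist": -0.5, "hand": 0}
    - {"translation": [0, 0, 0], "twist": -0.5, "hand": 0}
    - {"translation": [0, 0, 0], "twist": -0.5, "hand": 0}
    - {"translation": [0, 0, 0], "twist": -0.5, "hand": 0}
    - {"translation": [0, 0, 0], "twist": 0, "hand": 0}

```text
time: 6.95
tool_pos: [0.5839, 0.1614, 0.0652]
tool_rot: [0.003, 0.47, 0.883, 0.003]
contact_force: [7.6, 3.0, -2.6]
gripper_width: 0.077
grasp_force: 61.6
```

```bash
python3 - <<'E'
from h import *
togo(.583,.161,-.226);s=state();print(s['contact_force'],s['ft_torque'],s['gripper_width'])
E
```

```text
t 6.95 p [0.5839 0.1614 0.0652] yaw 2.163 dx,dy mm 0.2 -1.0 twist rad -0.753 j6 -0.45
[ 7.64485709  3.04834288 -2.63854929] [ 0.47573557 -0.88947201  0.05859745] 0.07743057201731901
```

Call:
apply_moves:
  targets:
    - {"translation": [0, 0, 0], "twist": -0.7, "hand": 0}
    - {"translation": [0, 0, 0], "twist": -0.7, "hand": 0}
    - {"translation": [0, 0, 0], "twist": -0.7, "hand": 0}
    - {"translation": [0, 0, 0], "twist": -0.7, "hand": 0}
    - {"translation": [0, 0, 0], "twist": -0.7, "hand": 0}
    - {"translation": [0, 0, 0], "twist": -0.7, "hand": 0}
    - {"translation": [0, 0, 0], "twist": 0, "hand": 0}

```text
time: 7.65
tool_pos: [0.5838, 0.1613, 0.0652]
tool_rot: [0.003, 0.276, 0.961, 0.002]
contact_force: [5.8, 2.8, -2.0]
gripper_width: 0.078
grasp_force: 61.7
```

```bash
python3 - <<'E'
from h import *
togo(.583,.161,-.226);s=state();print(s['contact_force'],s['ft_torque'],s['gripper_width'])
E
```

```text
t 7.65 p [0.5838 0.1613 0.0652] yaw 2.583 dx,dy mm 0.5 -0.7 twist rad -0.333 j6 -0.87
[ 5.84941981  2.75045966 -1.95108316] [ 0.34573083 -0.78926475  0.10267038] 0.07813683033530729
```

Call:
apply_moves:
  targets:
    - {"translation": [0, 0, 0], "twist": -0.7, "hand": 0}
    - {"translation": [0, 0, 0], "twist": -0.7, "hand": 0}
    - {"translation": [0, 0, 0], "twist": -0.7, "hand": 0}
    - {"translation": [0, 0, 0], "twist": -0.7, "hand": 0}
    - {"translation": [0, 0, 0], "twist": -0.5, "hand": 0}
    - {"translation": [0, 0, 0], "twist": 0, "hand": 0}
    - {"translation": [0, 0, 0], "twist": 0, "hand": 0}

```text
time: 8.35
tool_pos: [0.5838, 0.1611, 0.0652]
tool_rot: [0.004, 0.115, 0.993, 0.001]
contact_force: [6.5, 1.5, -1.6]
gripper_width: 0.079
grasp_force: 61.7
```

Call:
apply_moves:
  targets:
    - {"translation": [0, 0, 0], "twist": 0, "hand": 0.5}
    - {"translation": [0, 0, 0], "twist": 0, "hand": 0.8}
    - {"translation": [0, 0, 0], "twist": 0, "hand": 0.8}
    - {"translation": [0, 0, 0], "twist": 0, "hand": 0.8}
    - {"translation": [0, 0, -0.3], "twist": 0, "hand": 0.8}
    - {"translation": [0, 0, -0.4], "twist": 0, "hand": 0.8}
    - {"translation": [0, 0, -0.4], "twist": 0, "hand": 0.8}
    - {"translation": [0, 0, -0.4], "twist": 0, "hand": 0.8}

```text
time: 9.15
tool_pos: [0.5805, 0.1603, 0.2146]
tool_rot: [-0.0, 0.115, 0.993, -0.0]
contact_force: [0.8, 0.3, -0.6]
gripper_width: 0.801
grasp_force: 0.0
```

```bash
python3 - <<'E'
from h import *
togo(.583,.161,-.226)
cal=get_calibration('wrist');im=grab_frame('wrist');cv2.imwrite('pics/w4.png',im[:,:,::-1])
for r in measure('wrist','wingnut',.066,cal):print('nut',r)
for r in measure('wrist','jig',.018,cal):print('jig',r)
print(state()['contact_force'])
E
```

```text
t 9.15 p [0.5805 0.1603 0.2146] yaw 2.912 dx,dy mm -2.3 1.2 twist rad -0.004 j6 -1.19
nut {'score': 0.65, 'n': 1073, 'mean': array([0.5781, 0.1612]), 'ctr': array([582., 160.]), 'wh': array([19., 83.]), 'rect': -0.218, 'pca': -0.229}
jig {'score': 0.71, 'n': 29183, 'mean': array([0.5317, 0.1719]), 'ctr': array([546.7, 168.4]), 'wh': array([108., 246.]), 'rect': -0.226, 'pca': -0.227}
[ 0.14423626 -0.86453713 -0.39719134]
```

View pics/w4.png

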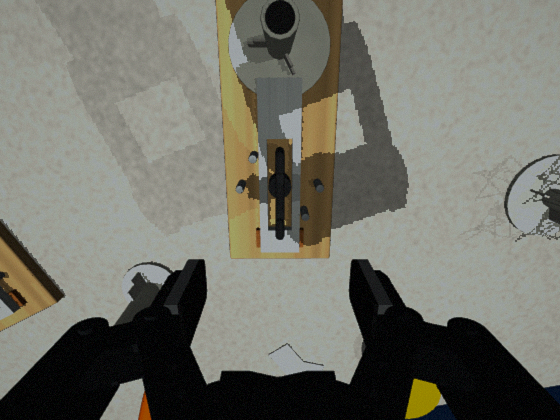

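The wings (column 280, rows 148 to 240) lie in line with the slot. The measured nut angle is -0.22 and the jig's is -0.226. The gripper is clear, so I'll hand in.

```bash
python3 -c "
from plant import *
print(job_done())"
```

```text
the job is handed in; nothing more can be done
None
```

I turned the wing nut on the trunk's clamp until its wings lined up with the slot (measured within about 0.01 rad), then let go and lifted the gripper clear; I never touched the empty clamp's nut. The job is handed in, at about 9 s on the robot's clock.

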